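# Sort the breakfast things into their trays

## Task

Please tidy the sideboard: sort the things into the three trays - both egg cups into the blue tray, both biscuit cutters into the grey tray and the pepper mill into the pale wooden tray. Set each one down without dropping it, so that it stands upright and flat on the floor of its tray, beside and not on top of its neighbour. Leave the matchbox and the mug where they are.

Things in the scene. Friction and masses are not known exactly. Their poses are not given: they have to be found in the camera images.
- egg_cup_a: white china egg cup on a foot with a blue pattern, 47 mm across its round bowl (the widest part, at the rim), 50 mm high, about 60 g; one of two alike. Origin: centre of the underside of the foot; z up along its axis. Grip it across the bowl, 35 to 50 mm above the underside
- egg_cup_b: white china egg cup on a foot with a blue pattern, 47 mm across its round bowl (the widest part, at the rim), 50 mm high, about 60 g; the other of two alike. Origin: centre of the underside of the foot; z up along its axis. Grip it across the bowl, 35 to 50 mm above the underside
- cutter_round: round (fluted) tin biscuit cutter, 61 mm across and 24 mm high, with a strap handle arching over it; 46 mm high in all, about 35 g. Origin: centre of the underside, z up. The strap is 12 mm wide (along the cutter's x), spans y = -25 to +25 mm; its flat top, over the origin, is 40 to 46 mm above the underside. Grip the strap across its width, fingers closing along the cutter's x
- cutter_star: star-shaped tin biscuit cutter, 69 mm (points) across and 24 mm high, with a strap handle arching over it; 46 mm high in all, about 35 g. Origin: centre of the underside, z up. The strap is 12 mm wide (along the cutter's x), spans y = -25 to +25 mm; its flat top, over the origin, is 40 to 46 mm above the underside. Grip the strap across its width, fingers closing along the cutter's x
- pepper_mill: turned brown wooden pepper mill, standing: 58 mm across at its foot, 120 mm high, about 180 g. Its round head, 50 mm across, lies 87 to 109 mm above the underside, with a small metal knob 12 mm across on top of it (108 to 120 mm); the head does not turn. Origin: centre of the underside, z up along its axis. Grip it across the head
- tray_blue: open blue tray, fixed, flat on the worktop: 192 x 104 mm outside, 180 x 92 mm inside, walls 16 mm high, 6 mm thick, floor 4 mm thick. Origin: centre of the underside; x along the long side, which points nearly away from the robot, y along the short side, z up. The three trays differ in colour only and lie side by side in any order
- tray_grey: open grey tray, fixed, flat on the worktop: 192 x 104 mm outside, 180 x 92 mm inside, walls 16 mm high, 6 mm thick, floor 4 mm thick. Origin: centre of the underside; x along the long side, which points nearly away from the robot, y along the short side, z up. The three trays differ in colour only and lie side by side in any order
- tray_wood: open pale wooden tray, fixed, flat on the worktop: 192 x 104 mm outside, 180 x 92 mm inside, walls 16 mm high, 6 mm thick, floor 4 mm thick. Origin: centre of the underside; x along the long side, which points nearly away from the robot, y along the short side, z up. The three trays differ in colour only and lie side by side in any order
- matchbox: matchbox lying among the things, 36 x 53 x 16 mm, closed, to be left alone. Origin: centre of the underside; its length is along y
- mug: white china mug with a blue pattern, standing behind the trays, 84 mm across, 114 mm with its handle, 100 mm high, to be left alone. Origin: centre of its underside's bounding box, 15 mm from the mug's axis towards the handle, which points along its own -y. (Just in front of it, at x = 0.60 m, the front of the wall cabinet hangs 0.45 m above the worktop: mind the wrist)
There are look-alikes about, which are no part of the job. Leave any green look-alike of the cutter_round alone.

How it is judged (in metres and radians):
At the end, for the whole second after the job is handed in: Egg cups in the blue, cutters in the grey, mill in the wooden tray: origin within 80 mm along and 36 mm across of the tray's centre, underside under 9 mm above the tray's (floor 4 mm), upright within 0.12 rad, released, at rest; matchbox and mug within 30 mm of their start (x of egg_cup_a in the frame of tray_blue between -0.08 and 0.08 m and y of egg_cup_a in the frame of tray_blue between -0.036 and 0.036 m and z of egg_cup_a in the frame of tray_blue between 0 and 0.009 m and angle between each of egg_cup_a, egg_cup_b, cutter_round, cutter_star, pepper_mill's own z axis and vertical below 0.12 rad and linear speed of each of egg_cup_a, egg_cup_b, cutter_round, cutter_star, pepper_mill below 0.02 m/s and angular speed of each of egg_cup_a, egg_cup_b, cutter_round, cutter_star, pepper_mill below 0.3 rad/s and x of egg_cup_b in the frame of tray_blue between -0.08 and 0.08 m and y of egg_cup_b in the frame of tray_blue between -0.036 and 0.036 m and z of egg_cup_b in the frame of tray_blue between 0 and 0.009 m and x of cutter_round in the frame of tray_grey between -0.08 and 0.08 m and y of cutter_round in the frame of tray_grey between -0.036 and 0.036 m and z of cutter_round in the frame of tray_grey between 0 and 0.009 m and x of cutter_star in the frame of tray_grey between -0.08 and 0.08 m and y of cutter_star in the frame of tray_grey between -0.036 and 0.036 m and z of cutter_star in the frame of tray_grey between 0 and 0.009 m and x of pepper_mill in the frame of tray_wood between -0.08 and 0.08 m and y of pepper_mill in the frame of tray_wood between -0.036 and 0.036 m and z of pepper_mill in the frame of tray_wood between 0 and 0.009 m and distance of each of matchbox, mug from where it was at the start of the episode below 0.03 m); the robot touches nothing.
It fails at once if one of the five things is dropped, thrown or knocked flying (faster than 0.6 m/s while the fingers do not hold it: a fall of about 2 cm) ((linear speed of egg_cup_a above 0.6 m/s and contact force between the fingers and egg_cup_a below 0.05 N) or (linear speed of egg_cup_b above 0.6 m/s and contact force between the fingers and egg_cup_b below 0.05 N) or (linear speed of cutter_round above 0.6 m/s and contact force between the fingers and cutter_round below 0.05 N) or (linear speed of cutter_star above 0.6 m/s and contact force between the fingers and cutter_star below 0.05 N) or (linear speed of pepper_mill above 0.6 m/s and contact force between the fingers and pepper_mill below 0.05 N)).
It fails at once if the matchbox or the mug is moved by more than 3 cm (distance of any of matchbox, mug from where it was at the start of the episode above 0.03 m).
It also fails if it takes over 118 s, if anything falls off the work surface, if the arm or the gripper's body presses on something with over 40 N, if the wrist force passes 120 N, or if a joint passes its speed limit or range.

## Robot

A 6-joint arm with a two-finger parallel gripper is mounted at the origin on a cart in front of the work surface, level with it; the furniture and walls round the work are solid. World frame = base frame: x ahead of the robot, y to its left, z up, the work surface at z = 0. Lengths are in mm, angles in rad, forces in N, time in s.
With the tool pointing down it reaches from about 350 to 875 mm from the base axis. Payload 4.2 kg.
Tool frame: the origin (TCP) lies between the finger pads; the fingertips stand 25 mm ahead of it and the grasp point (between the pads) lies 6 mm ahead of it; z points along the fingers, y is the line along which they close (so a half turn about z gives the same grasp; the last joint's range is limited). The gripper opens to 85 mm and grips with 20 to 120 N. Pads are 22 mm wide; open, the fingers measure 114 mm over their backs; the gripper's body (76 mm by 85 mm) begins 54 mm behind the grasp point. The pads swing forward as they close: fully open they stand 13 mm farther back than shut.
Start: joints at [1.601, 0.385, 0.008, 0, -1.194, -0.259], TCP at [141.724, 608.698, 256.312] pointing down, gripper open.
Joint ranges: [-3.14, 3.14], [-1.21, 2.06], [-1.07, 1.41], [-3.16, 2.05], [-2.99, -0.16], [-3.1, 3.1]. Speed limits (rad/s): [2.79, 2.79, 3.14, 3.14, 3.14, 3.14].

## Interface

Orientations are given as a unit quaternion [x, y, z, w].
In Python, from bench import arm gives the robot as it stands.
- The arm moves only by the shell command python3 -m pendant 'ROWS'. ROWS is JSON, a list of rows, each a list of 7 numbers: the shift along the tool's x, y, z in m, then the turn, a rotation vector about the tool's x, y, z in degrees, then the finger opening in m, from 0 to 0.0854. In form: [[x, y, z, wx, wy, wz, fingers], ...]. A call has 1 to 12 rows; each row shifts and turns the commanded pose from where the row before left it, along the tool's axes as they then stand; what a row does not reach is not made up. A row lasts 1/10 s, in which the tool goes at most 50 mm and 8.59 degrees, less where a joint would pass 70% of its speed; a pose out of reach is approached as far as the arm can. A call is refused whole if a number of a shift passes 0.05 or a number of a turn 8.59, either way. A call with a gripper value outside its range is refused whole. The fingers move at their own pace and stop on an object; the grip force is fixed at half the most. Time passes only in rows, so rows that do not move let the fingers close. It gives the time, the measured TCP pose, the force, the opening and the grip force at its end, in the units of the state.
- arm.read_state(): the state, without advancing time (a new reading comes with each control period).
- arm.get_image(name): name is "scene" or "top"; returns a dict with "image" (420x560x3 uint8, red, green, blue), "fx", "fy", "cx", "cy" (pixels), "k1" (the pictures are not rectified: a ray, as slopes to the right and down, at radius r is drawn at 1 + k1 r^2 times it, then the intrinsics apply), "xyz" and "rotation" of the camera in the world. Camera axes: x right, y down, z forward; pixel columns grow to the right and rows downward; lengths in mm; the calibration is good to about 2 mm. A picture is of the moment at which its call begins. There is no depth.
- arm.job_done(): hands the job in; it is judged then, once.
The state is a dict: "clock": time; "joints": joint angles; "joint_vel": joint speeds; "joint_efforts": joint torques, N m; "position": TCP position; "ee_rot": TCP orientation; "contact_force": force on the tool from outside, world axes, zero at the start; "wrist_torque": the same for the moment, N m; "gripper_width": finger opening in mm; "grasp_force": force on a finger pad.
Only numpy, scipy, OpenCV 4.12 (cv2) and the standard library are available. Lean on these libraries where they do the work, as an engineer would, in place of code of your own. Each camera call takes 0.05 s, during which the arm holds its last target. There are 200 camera calls.

## Working session

There is one attempt and no reset: what is moved stays moved. The work goes in short steps, Python scripts to look and compute and a shell command to move; the robot and the scene stay as the last step left them, time stands still between calls to the robot, and variables do not carry over. Pictures are saved under pics/ and viewed, at most 14 in all, crops included, and the job is handed in when it is done.

```bash
ls; mkdir -p pics
python3 - <<'E'
from bench import arm
import cv2,pickle
for n in ("top","scene"):
    d=arm.get_image(n); pickle.dump(d,open(n+".pkl","wb"))
    cv2.imwrite(f"pics/{n}0.png",cv2.resize(d["image"][:,:,::-1],(800,600),interpolation=cv2.INTER_CUBIC))
    print({k:v for k,v in d.items() if k!="image"})
print(arm.read_state())
E
```

```text
pics
{'fx': 418.86526697856914, 'fy': 418.86526697856914, 'cx': 280.3862317552995, 'cy': 201.49840078413877, 'k1': -0.11338335147697556, 'xyz': array([ 290.54738777,  -15.93375594, 1253.66845536]), 'rotation': array([ 0.70816371, -0.69925768,  0.07182815, -0.06620865])}
{'fx': 379.41149126957646, 'fy': 379.41149126957646, 'cx': 272.1280917678142, 'cy': 209.6211421378984, 'k1': 0.031105545925518674, 'xyz': array([-158.24481103, -420.91192519,  760.42321468]), 'rotation': array([ 0.78377974, -0.46146356,  0.20683186, -0.36050142])}
{'clock': 0.1, 'joints': array([ 1.60058200e+00,  3.85518623e-01,  6.74980532e-03, -4.62939642e-04,
       -1.19403213e+00, -2.58578955e-01]), 'joint_vel': array([ 0.0007221 , -0.00196031,  0.00312851, -0.00020358,  0.00169044,
        0.00146538]), 'joint_efforts': array([-1.10617275e-03, -3.93316877e+01,  1.88929421e+01,  4.19798389e+00,
       -2.63148715e-03,  1.81421832e-06]), 'position': array([141.63120739, 608.241667  , 255.2983074 ]), 'ee_rot': array([ 9.93453566e-01, -1.14232052e-01, -6.89016382e-05,  1.02282163e-03]), 'contact_force': array([ 0.43235305,  0.41771748, -0.60064629]), 'wrist_torque': array([ 0.00077614, -0.02851398, -0.01793052]), 'grasp_force': 0.0, 'gripper_width': 85.34698855368418}
```

View pics/top0.png

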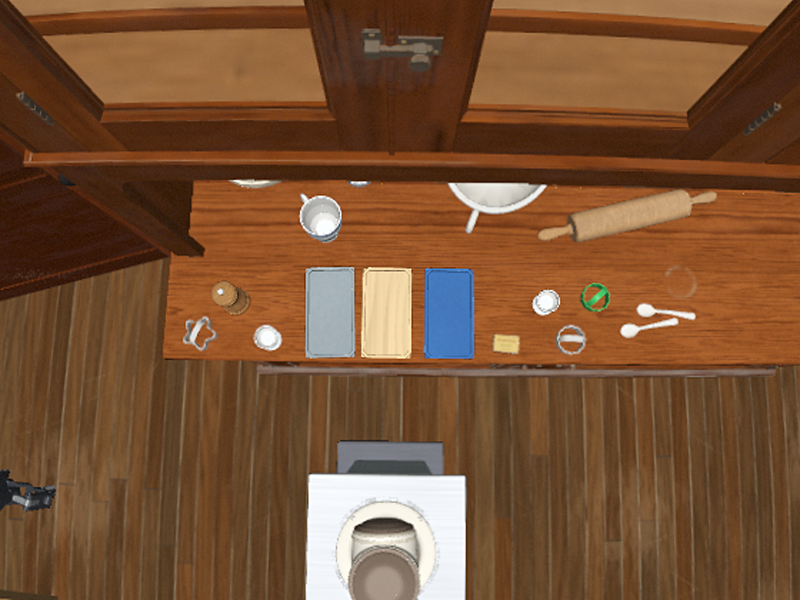

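View pics/scene0.png

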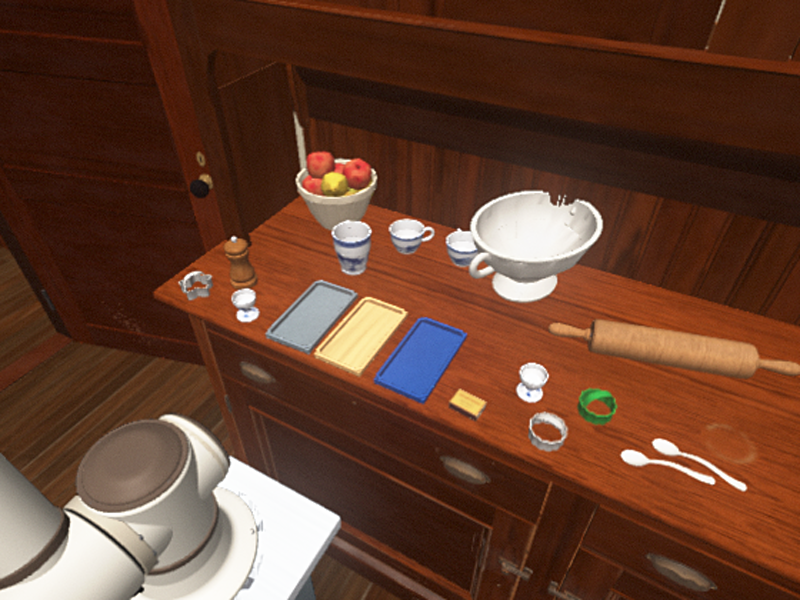

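The top view (800×600 scale) shows the star at (198,333), egg cups at (267,338) and (545,301), the mill at (228,294), the round cutter at (571,339) and the green look-alike at (596,296). The matchbox is at (506,344). From left to right the trays are grey, wood and blue. I'll zoom in on both clusters.

```bash
cat > h.py <<'E'
import numpy as np,cv2,pickle
from scipy.spatial.transform import Rotation as R
def ray(d,u,v):
    K=np.array([[d["fx"],0,d["cx"]],[0,d["fy"],d["cy"]],[0,0,1.]])
    p=cv2.undistortPoints(np.array([[[u,v]]],float),K,np.array([d["k1"],0,0,0.]))[0,0]
    return R.from_quat(d["rotation"]).apply([p[0],p[1],1])
def at(d,u,v,z):
    r=ray(d,u,v); return d["xyz"]+r*(z-d["xyz"][2])/r[2]
def proj(d,P):
    c=R.from_quat(d["rotation"]).inv().apply(np.array(P,float)-d["xyz"])
    x=c[...,:2]/c[...,2:]; x=x*(1+d["k1"]*(x**2).sum(-1,keepdims=True))
    return x*d["fx"]+[d["cx"],d["cy"]]
def ortho(d,x0,x1,y0,y1,z,s):
    # metric view: up = +x, left = +y ; s px/mm
    xs=x1-np.arange(int((x1-x0)*s))/s; ys=y1-np.arange(int((y1-y0)*s))/s
    X,Y=np.meshgrid(xs,ys,indexing="ij")
    p=proj(d,np.stack([X,Y,np.full_like(X,z)],-1)).astype(np.float32)
    im=cv2.remap(d["image"],p[...,0],p[...,1],cv2.INTER_CUBIC)[:,:,::-1].copy()
    for x in range(int(np.ceil(x0/50))*50,int(x1)+1,50):
        cv2.putText(im,str(x),(0,int((x1-x)*s)),0,.4,(0,255,255),1); cv2.line(im,(0,int((x1-x)*s)),(im.shape[1],int((x1-x)*s)),(0,255,255),1)
    for y in range(int(np.ceil(y0/50))*50,int(y1)+1,50):
        cv2.putText(im,str(y),(int((y1-y)*s),10),0,.4,(0,255,0),1); cv2.line(im,(int((y1-y)*s),0),(int((y1-y)*s),im.shape[0]),(0,255,0),1)
    return im
def load(n): return pickle.load(open(n+".pkl","rb"))
E
python3 - <<'E'
from h import *
d=load("top")
for n,u,v in (("star",198,333),("eggL",267,338),("mill",224,293),("eggR",545,301),("round",571,339)):
    print(n,at(d,u*.7,v*.7,dict(mill=109,star=43,round=43).get(n,50)).round(1))
im=np.vstack([ortho(d,390,560,200,490,43,2.7)[:,:780],ortho(d,380,500,-430,-140,43,2.7)[:,:780]])
print(im.shape);cv2.imwrite("pics/o1.png",im[:600*2])
# tray corners by colour
hsv=cv2.cvtColor(d["image"],cv2.COLOR_RGB2HSV)
for n,u,v in (("grey",330,313),("wood",386,313),("blue",449,313)):
    print(n,hsv[int(v*.7),int(u*.7)])
    lab=cv2.cvtColor(d["image"],cv2.COLOR_RGB2LAB).astype(int); s=lab[int(v*.7),int(u*.7)]
    m=(np.abs(lab-s)*[.5,1,1]).sum(-1)<24
    _,L=cv2.connectedComponents(m.astype(np.uint8)); q=np.argwhere(L==L[int(v*.7),int(u*.7)])[:,::-1]
    P=np.array([at(d,*x,10)[:2] for x in q.astype(float)],np.float32); print(cv2.minAreaRect(P))
E
```

```text
star [430.2 390.8  43. ]
eggL [421.8 245.2  50. ]
mill [502.3 322.4 109. ]
eggR [ 505.4 -322.    50. ]
round [ 428.  -375.6   43. ]Traceback (most recent call last):
  File "<stdin>", line 5, in <module>
  File "h.py", line 17, in ortho
    p=proj(d,np.stack([X,Y,np.full_like(X,z)],-1)).astype(np.float32)
      ~~~~^^^^^^^^^^^^^^^^^^^^^^^^^^^^^^^^^^^^^^^^
  File "h.py", line 10, in proj
    c=R.from_quat(d["rotation"]).inv().apply(np.array(P,float)-d["xyz"])
  File "scipy/spatial/transform/_rotation.pyx", line 2580, in scipy.spatial.transform._rotation.Rotation.apply
ValueError: Expected input of shape (3,) or (P, 3), got (459, 783, 3).
```

```bash
sed -i 's/c=R.from_quat(d\["rotation"\]).inv().apply(np.array(P,float)-d\["xyz"\])/c=(np.array(P,float)-d["xyz"])@R.from_quat(d["rotation"]).as_matrix()/' h.py
python3 - <<'E'
from h import *
d=load("top")
im=np.vstack([ortho(d,390,530,200,440,43,2.5),ortho(d,390,530,-450,-190,43,2.5)[:,:600]])
im=np.vstack([ortho(d,395,530,210,450,43,2.2),ortho(d,395,530,-430,-190,43,2.2)])
print(im.shape);cv2.imwrite("pics/o1.png",im)
lab=cv2.cvtColor(d["image"],cv2.COLOR_RGB2LAB).astype(int)
for n,u,v in (("grey",330,313),("wood",386,313),("blue",449,313)):
    s=lab[int(v*.7),int(u*.7)]
    m=(np.abs(lab-s)*[.5,1,1]).sum(-1)<24
    _,L=cv2.connectedComponents(m.astype(np.uint8)); q=np.argwhere(L==L[int(v*.7),int(u*.7)])[:,::-1]
    P=np.array([at(d,*x,10)[:2] for x in q.astype(float)],np.float32); print(n,cv2.minAreaRect(P))
E
```

```text
(594, 528, 3)
grey ((485.2034912109375, 124.4209213256836), (191.78407287597656, 100.83264923095703), 2.3570961952209473)
wood ((485.74859619140625, 6.096935272216797), (191.7533416748047, 101.96142578125), 0.5056701898574829)
blue ((485.9787292480469, -126.82940673828125), (189.47811889648438, 103.79663848876953), 0.23933374881744385)
```

View pics/o1.png

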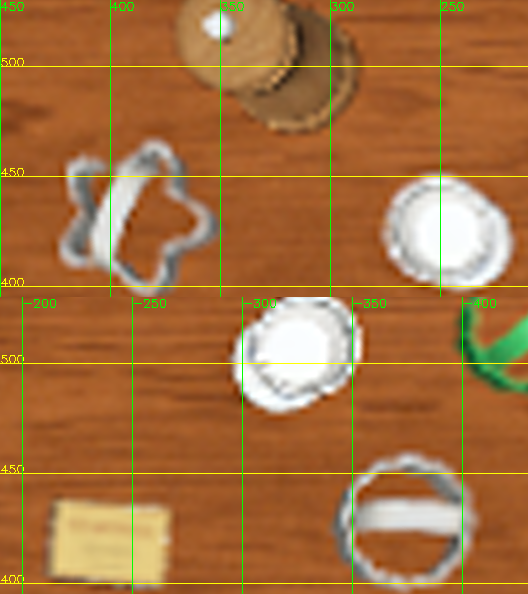

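Each tray measures about 192×103 mm, which matches its given size. The centres are grey (485,124), wood (486,6) and blue (486,-127). I'll overlay the models at my position estimates in both cameras.

```bash
cat > ov.py <<'E'
from h import *
def circ(x,y,z,r): a=np.linspace(0,2*np.pi,60); return np.stack([x+r*np.cos(a),y+r*np.sin(a),z+0*a],-1)
def strap(x,y,a):
    a=np.deg2rad(a);u=np.array([np.cos(a),np.sin(a)]);n=np.array([-u[1],u[0]])
    return np.array([[*(np.array([x,y])+s*u*18+t*n*6),46] for s,t in((1,1),(1,-1),(-1,-1),(-1,1),(1,1))])
def overlay(objs,f,s=8,w=30,h=23):
    rows=[]
    for cam in("top","scene"):
        d=load(cam);tiles=[]
        for n,(x,y,*a) in objs.items():
            curves=[strap(x,y,a[0]),circ(x,y,24,30.5)] if a else ([circ(x,y,50,23.5)] if n[0]=="e" else [circ(x,y,0,29),circ(x,y,98,25),circ(x,y,120,6)])
            c=proj(d,[x,y,50 if n[0]=="m" else 30]).round()
            im=d["image"][int(c[1])-h:int(c[1])+h,int(c[0])-w:int(c[0])+w,::-1]
            im=cv2.resize(im,None,fx=s,fy=s,interpolation=cv2.INTER_CUBIC)
            for k in curves:
                p=(proj(d,k)-[int(c[0])-w,int(c[1])-h]+.5)*s
                cv2.polylines(im,[p.astype(int)],False,(0,0,255),1)
            tiles.append(im)
        rows.append(np.hstack(tiles))
    out=np.vstack(rows);print(out.shape);cv2.imwrite(f,out)
E
python3 - <<'E'
from ov import *
overlay(dict(star=(428,391,-27),eL=(424,247),m=(502,325),eR=(505.5,-325),round=(430,-374,-90)),"pics/ov1.png",s=6,w=13,h=25)
E
```

```text
(600, 780, 3)
```

View pics/ov1.png

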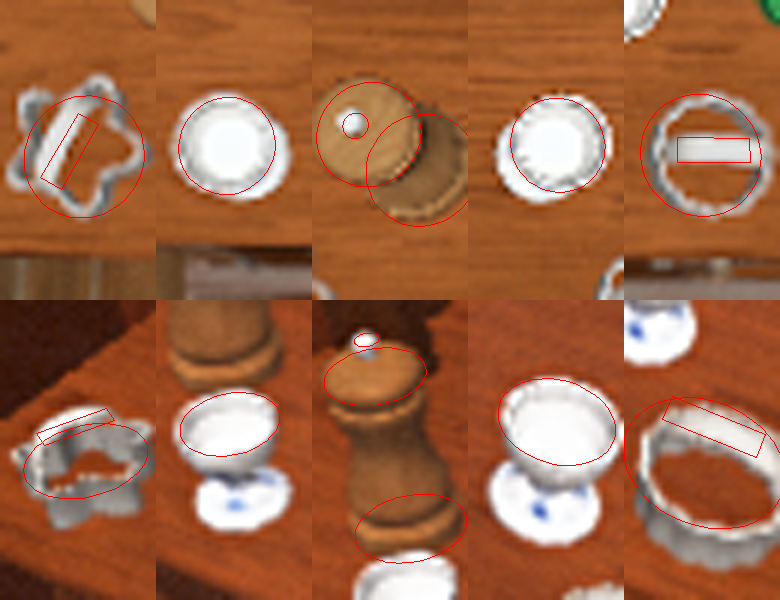

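The overlays agree to about 3 mm. I'll use star (431,393), strap at -27°; left egg cup (424,247); mill (502,325); right egg cup (505,-325); and round cutter (431,-376) with its strap along y. First I'll square up the tool.

```bash
cat > st.py <<'E'
from bench import arm
from scipy.spatial.transform import Rotation as R
import numpy as np,sys
def st(T=None):
    s=arm.read_state(); r=R.from_quat(s["ee_rot"]); M=r.as_matrix(); p=s["position"]
    print("t",round(s["clock"],1),"pos",p.round(1),"yaw",np.degrees(np.arctan2(M[1,0],M[0,0])).round(1),"z",M[:,2].round(3),"w",round(s["gripper_width"],1),"gf",round(s["grasp_force"],1),"F",s["contact_force"].round(1),"j",s["joints"].round(2))
    if T is not None: print("tool shift m",(M.T@(np.array(T)-p)/1000).round(4), "tilt fix deg (tool xyz)",np.degrees(R.from_matrix(M.T@np.diag([1,-1,-1.])).as_rotvec()).round(1))
if len(sys.argv)>3: st([float(a) for a in sys.argv[1:4]])
else: st()
E
python3 -m pendant '[[0,0,0,0,0,-6.6,0.06],[0,0,0,0,0,-6.6,0.06],[0,0,0,0,0,0,0.06]]'; python3 st.py 431 393 120
```

```text
clock: 0.4
position: [141.7, 608.4, 255.7]
ee_rot: [1.0, 0.001, -0.0, 0.001]
contact_force: [0.1, 0.4, 0.2]
gripper_width: 60.0
grasp_force: 0.0
t 0.4 pos [141.7 608.4 255.7] yaw 0.1 z [-0.    -0.001 -1.   ] w 60.0 gf 0.0 F [0.1 0.4 0.2] j [ 1.6   0.39  0.01 -0.   -1.19 -0.03]
tool shift m [0.2891 0.2157 0.1359] tilt fix deg (tool xyz) [0.1 0.  0.1]
```

```bash
python3 -m pendant '[[0.03,0.022,0,0,0,0,0.04],[0.03,0.022,0,0,0,0,0.04],[0.03,0.022,0.01,0,0,0,0.04],[0.03,0.022,0.02,0,0,0,0.04],[0.03,0.022,0.02,0,0,0,0.04],[0.03,0.022,0.02,0,0,0,0.04],[0.03,0.022,0.02,0,0,0,0.04],[0.03,0.022,0.02,0,0,0,0.04],[0.03,0.022,0.02,0,0,0,0.04],[0.019,0.018,0.006,0,0,0,0.04],[0,0,0,0,0,0,0.04],[0,0,0,0,0,0,0.04]]'
python3 -m pendant '[[0,0,0,0,0,6.8,0.04],[0,0,0,0,0,6.8,0.04],[0,0,0,0,0,6.8,0.04],[0,0,0,0,0,6.8,0.04],[0,0,0,0,0,0,0.04],[0,0,0,0,0,0,0.04]]';python3 st.py 431 393 53
python3 - <<'E'
from bench import arm
import pickle
pickle.dump(arm.get_image("scene"),open("scene.pkl","wb"));pickle.dump(arm.get_image("top"),open("top.pkl","wb"))
from ov import *
overlay(dict(star=(431,393,-27)),"pics/ov2.png",s=8,w=30,h=30)
E
```

```text
clock: 1.6
position: [431.4, 392.8, 120.0]
ee_rot: [1.0, -0.001, -0.0, 0.0]
contact_force: [0.2, 0.2, 0.1]
gripper_width: 40.1
grasp_force: 0.0
clock: 2.2
position: [430.5, 394.0, 120.8]
ee_rot: [0.973, -0.233, 0.0, -0.0]
contact_force: [0.0, -0.6, -0.6]
gripper_width: 40.0
grasp_force: 0.0
t 2.2 pos [430.5 394.  120.8] yaw -26.9 z [ 0.001  0.001 -1.   ] w 40.0 gf 0.0 F [ 0.  -0.6 -0.6] j [ 1.02  0.44 -0.27  0.   -0.85  0.08]
tool shift m [0.0009 0.0008 0.0678] tilt fix deg (tool xyz) [ -0.1  -0.  -26.9]
(960, 480, 3)
```

View pics/ov2.png

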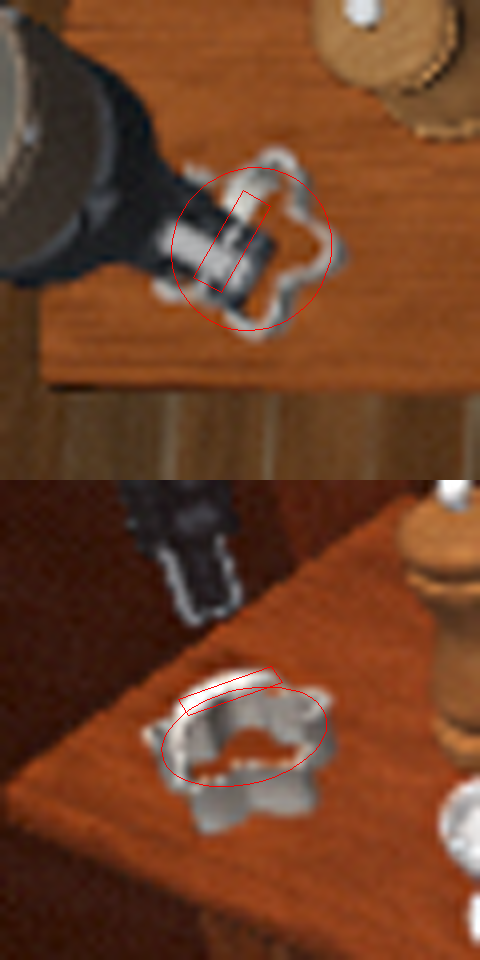

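The fingers are centred over the strap in both views (top crop at about (225,240)). That picture was taller than the limit, so I'll keep later ones within 800×600. Now I'll go down and grip.

```bash
python3 -m pendant '[[0.001,0.001,0.02,0,0,0,0.04],[0,0,0.02,0,0,0,0.04],[0,0,0.018,0,0,0,0.04],[0,0,0.01,0,0,0,0.04],[0,0,0,0,0,0,0.04],[0,0,0,0,0,0,0],[0,0,0,0,0,0,0],[0,0,0,0,0,0,0],[0,0,0,0,0,0,0],[0,0,0,0,0,0,0]]';python3 st.py
```

```text
clock: 3.3
position: [432.1, 392.6, 53.3]
ee_rot: [0.972, -0.234, 0.001, -0.001]
contact_force: [1.4, 0.5, 3.6]
gripper_width: 9.7
grasp_force: 58.5
t 3.3 pos [432.1 392.6  53.3] yaw -27.1 z [ 0.002  0.002 -1.   ] w 9.7 gf 58.5 F [1.4 0.5 3.6] j [ 1.01  0.53 -0.33  0.   -0.7   0.08]
```

```bash
python3 -m pendant '[[0,0,-0.005,0,0,0,0],[0,0,-0.015,0,0,0,0],[0,0,-0.025,0,0,0,0],[0,0,-0.035,0,0,0,0],[0,0,-0.035,0,0,0,0],[0,0,-0.03,0,0,0,0],[0,0,-0.01,0,0,-6.8,0],[0,0,0,0,0,-6.8,0],[0,0,0,0,0,-6.8,0],[0,0,0,0,0,-6.8,0],[0,0,0,0,0,0,0],[0,0,0,0,0,0,0]]';python3 st.py 526 124 210
```

```text
clock: 4.5
position: [431.2, 391.5, 207.1]
ee_rot: [1.0, -0.001, -0.0, 0.0]
contact_force: [0.1, 0.5, -0.7]
gripper_width: 9.5
grasp_force: 58.5
t 4.5 pos [431.2 391.5 207.1] yaw -0.1 z [-0.001 -0.001 -1.   ] w 9.5 gf 58.5 F [ 0.1  0.5 -0.7] j [ 1.01  0.35 -0.17 -0.   -1.05  0.55]
tool shift m [ 0.095   0.2674 -0.0028] tilt fix deg (tool xyz) [ 0.   0.  -0.1]
```

```bash
python3 -m pendant '[[0.006,0.015,0,0,0,0,0],[0.012,0.03,0,0,0,0,0],[0.012,0.035,0,0,0,0,0],[0.012,0.035,0,0,0,0,0],[0.012,0.035,0,0,0,0,0],[0.012,0.035,0,0,0,0,0],[0.012,0.035,0.02,0,0,0,0],[0.012,0.03,0.02,0,0,0,0],[0.005,0.017,0.025,0,0,0,0],[0,0,0.025,0,0,0,0],[0,0,0,0,0,0,0],[0,0,0,0,0,0,0]]';python3 st.py 526 124 60
python3 - <<'E'
from bench import arm
import pickle
from h import *
a=arm.get_image("scene");b=arm.get_image("top")
s=cv2.resize(a["image"][130:290,130:350,::-1],None,fx=2.5,fy=2.5,interpolation=2)[:400]
t=cv2.resize(b["image"][120:270,190:270,::-1],None,fx=2.6667,fy=2.6667,interpolation=2)[:400]
cv2.imwrite("pics/g1.png",np.hstack([s,t]))
E
```

```text
clock: 5.7
position: [527.1, 124.5, 117.7]
ee_rot: [1.0, 0.0, -0.0, 0.0]
contact_force: [-0.0, 0.2, 0.5]
gripper_width: 9.4
grasp_force: 58.5
t 5.7 pos [527.1 124.5 117.7] yaw 0.1 z [-0.    -0.001 -1.   ] w 9.4 gf 58.5 F [-0.   0.2  0.5] j [ 0.53  0.39 -0.38  0.   -0.8   1.04]
tool shift m [-0.0011  0.0005  0.0577] tilt fix deg (tool xyz) [0.  0.  0.1]
```

View pics/g1.png

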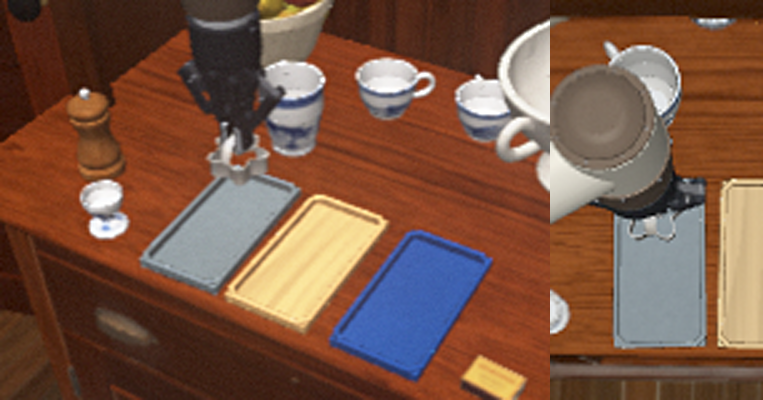

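The star hangs level over the far half of the grey tray (scene crop at (238,165)) and clear of the mug. I'll lower it.

```bash
python3 -m pendant '[[0,0,0.015,0,0,0,0],[0,0,0.02,0,0,0,0],[0,0,0.013,0,0,0,0],[0,0,0.005,0,0,0,0],[0,0,0.003,0,0,0,0],[0,0,0.002,0,0,0,0],[0,0,0.001,0,0,0,0],[0,0,0,0,0,0,0],[0,0,0,0,0,0,0]]';python3 st.py
```

```text
clock: 6.7
position: [527.2, 125.1, 58.7]
ee_rot: [1.0, 0.001, 0.0, -0.0]
contact_force: [-0.1, -0.3, 0.8]
gripper_width: 9.6
grasp_force: 58.5
t 6.7 pos [527.2 125.1  58.7] yaw 0.1 z [ 0.001  0.    -1.   ] w 9.6 gf 58.5 F [-0.1 -0.3  0.8] j [ 0.53  0.47 -0.43  0.   -0.66  1.04]
```

```bash
python3 -m pendant '[[0,0,0.001,0,0,0,0],[0,0,0.001,0,0,0,0],[0,0,0,0,0,0,0]]';python3 -m pendant '[[0,0,0,0,0,0,0.015],[0,0,0,0,0,0,0.025],[0,0,0,0,0,0,0.035],[0,0,0,0,0,0,0.035],[0,0,-0.01,0,0,0,0.035],[0,0,-0.02,0,0,0,0.035],[0,0,-0.03,0,0,0,0.035],[0,0,-0.04,0,0,0,0.04],[0,0,0,0,0,0,0.06]]';python3 st.py 502 325 200
python3 - <<'E'
from bench import arm
from h import *
a=arm.get_image("scene")
cv2.imwrite("pics/g2.png",cv2.resize(a["image"][150:280,130:300,::-1],None,fx=4,fy=4,interpolation=2))
E
```

```text
clock: 7.0
position: [527.5, 125.6, 57.1]
ee_rot: [1.0, 0.001, 0.001, -0.0]
contact_force: [-1.6, 2.0, 4.6]
gripper_width: 9.2
grasp_force: 59.0
clock: 7.9
position: [530.3, 126.3, 162.8]
ee_rot: [1.0, 0.001, 0.006, -0.002]
contact_force: [1.0, 1.2, 0.6]
gripper_width: 53.0
grasp_force: 0.0
t 7.9 pos [530.3 126.3 162.8] yaw 0.2 z [ 0.012  0.005 -1.   ] w 53.0 gf 0.0 F [1.  1.2 0.6] j [ 0.53  0.33 -0.33  0.   -0.9   1.04]
tool shift m [-0.0273 -0.199  -0.0366] tilt fix deg (tool xyz) [-0.3 -0.7  0.2]
```

View pics/g2.png

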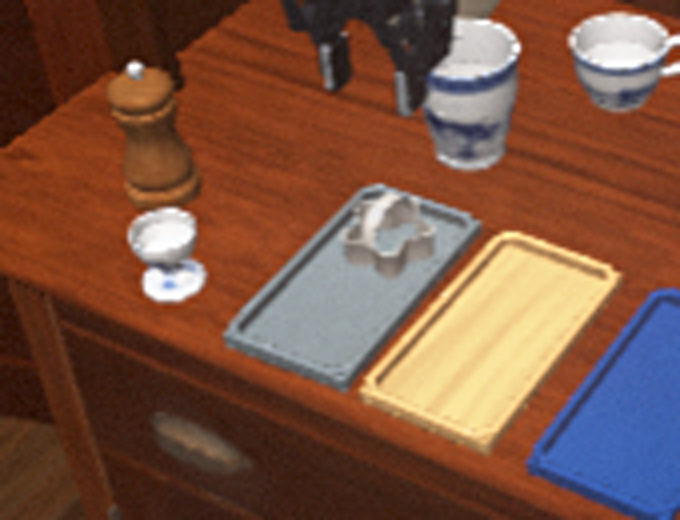

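The star stands flat in the far half of the grey tray (crop at (390,235)). The mill is next.

```bash
python3 -m pendant '[[0,-0.01,-0.02,0,0,0,0.075],[-0.003,-0.025,-0.018,0,0,0,0.075],[-0.004,-0.035,0,0,0,0,0.075],[-0.004,-0.035,0,0,0,0,0.075],[-0.004,-0.035,0,0,0,0,0.075],[-0.005,-0.03,0,0,0,0,0.075],[-0.005,-0.02,0,0,0,0,0.075],[0,-0.01,0,0,0,0,0.075],[0,0,0,0,0,0,0.075],[0,0,0,0,0,0,0.075]]';python3 st.py 502 325 102
```

```text
clock: 8.95
position: [501.5, 324.1, 193.9]
ee_rot: [1.0, 0.001, -0.0, 0.0]
contact_force: [-0.7, -0.8, -0.5]
gripper_width: 75.0
grasp_force: 0.0
t 8.9 pos [501.5 324.1 193.9] yaw 0.1 z [-0.001 -0.001 -1.   ] w 75.0 gf 0.0 F [-0.7 -0.8 -0.5] j [ 0.84  0.39 -0.15 -0.   -1.03  0.73]
tool shift m [ 0.0006 -0.001   0.0919] tilt fix deg (tool xyz) [0.1 0.1 0.1]
```

```bash
python3 -m pendant '[[0,-0.001,0.015,0,0,0,0.075],[0,0,0.025,0,0,0,0.075],[0,0,0.025,0,0,0,0.075],[0,0,0.018,0,0,0,0.075],[0,0,0.009,0,0,0,0.075],[0,0,0,0,0,0,0.075],[0,0,0,0,0,0,0.055],[0,0,0,0,0,0,0.045],[0,0,0,0,0,0,0.04],[0,0,0,0,0,0,0.035],[0,0,0,0,0,0,0.03],[0,0,0,0,0,0,0.03]]';python3 st.py
```

```text
clock: 10.15
position: [502.5, 326.6, 104.2]
ee_rot: [1.0, 0.001, 0.001, -0.001]
contact_force: [-1.2, 0.6, 6.2]
gripper_width: 45.8
grasp_force: 61.0
t 10.2 pos [502.5 326.6 104.2] yaw 0.1 z [ 0.003  0.002 -1.   ] w 45.8 gf 61.0 F [-1.2  0.6  6.2] j [ 0.85  0.49 -0.25  0.   -0.83  0.73]
```

```bash
python3 -m pendant '[[0,0,-0.003,0,0,0,0.02],[0,0,-0.007,0,0,0,0.02],[0,0,-0.015,0,0,0,0.02],[0,0,-0.02,0,0,0,0.02],[0,0,-0.025,0,0,0,0.02],[0,0,-0.02,0,0,0,0.02],[0,0,-0.01,0,0,0,0.02],[0,0,0,0,0,0,0.02]]';python3 st.py 486 6 194
```

```text
clock: 10.95
position: [501.9, 326.3, 203.6]
ee_rot: [1.0, 0.001, 0.001, -0.001]
contact_force: [-0.4, -1.1, -2.6]
gripper_width: 45.7
grasp_force: 61.6
t 10.9 pos [501.9 326.3 203.6] yaw 0.1 z [ 0.002  0.002 -1.   ] w 45.7 gf 61.6 F [-0.4 -1.1 -2.6] j [ 0.85  0.38 -0.14 -0.   -1.05  0.73]
tool shift m [-0.0164  0.3203  0.0089] tilt fix deg (tool xyz) [-0.1 -0.1  0.1]
```

Held (about 2 N of weight shows on the wrist). I'll carry it to the wooden tray.

```bash
python3 -m pendant '[[-0.001,0.01,0,0,0,0,0.02],[-0.002,0.025,0,0,0,0,0.02],[-0.002,0.035,0,0,0,0,0.02],[-0.002,0.04,0,0,0,0,0.02],[-0.002,0.04,0,0,0,0,0.02],[-0.002,0.04,0,0,0,0,0.02],[-0.002,0.04,0,0,0,0,0.02],[-0.002,0.04,0,0,0,0,0.02],[-0.001,0.03,0,0,0,0,0.02],[0,0.015,0,0,0,0,0.02],[0,0.005,0,0,0,0,0.02],[0,0,0,0,0,0,0.02]]'
python3 -m pendant '[[0,0,0.02,0,0,0,0.02],[0,0,0.025,0,0,0,0.02],[0,0,0.02,0,0,0,0.02],[0,0,0.01,0,0,0,0.02],[0,0,0,0,0,0,0.02],[0,0,0,0,0,0,0.02]]'
python3 st.py 486 6 108
python3 - <<'E'
from bench import arm
from h import *
a=arm.get_image("scene")
cv2.imwrite("pics/g3.png",cv2.resize(a["image"][130:290,160:340,::-1],None,fx=3.6,fy=3.6,interpolation=2))
E
```

```text
clock: 12.15
position: [485.3, 5.1, 201.4]
ee_rot: [1.0, 0.0, -0.001, 0.0]
contact_force: [-0.7, -0.1, -2.5]
gripper_width: 45.8
grasp_force: 61.7
clock: 12.75
position: [486.7, 6.4, 127.8]
ee_rot: [1.0, 0.001, 0.0, 0.0]
contact_force: [-0.3, 0.0, -2.4]
gripper_width: 45.8
grasp_force: 61.8
t 12.8 pos [486.7   6.4 127.8] yaw 0.2 z [ 0.001 -0.    -1.   ] w 45.8 gf 61.8 F [-0.3  0.  -2.4] j [ 0.35  0.29 -0.5   0.   -0.78  1.23]
tool shift m [-0.0008  0.0004  0.0198] tilt fix deg (tool xyz) [ 0.  -0.1  0.2]
```

View pics/g3.png

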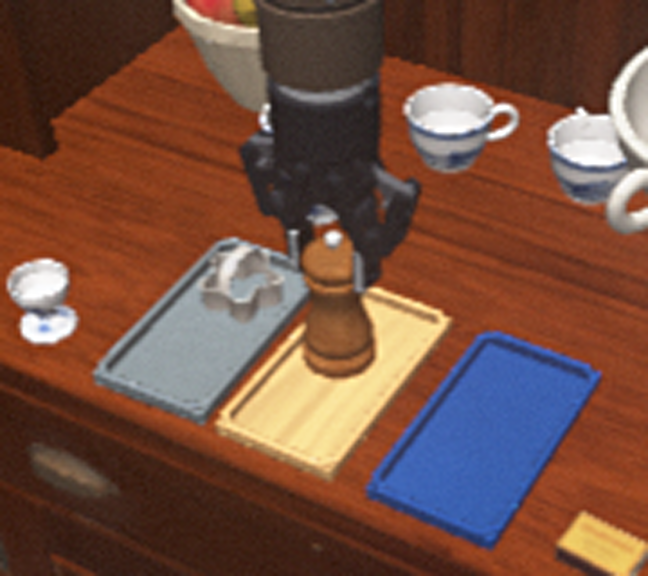

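The mill hangs upright over the middle of the wooden tray (crop at (338,350)). I'll lower it about 20 mm.

```bash
python3 -m pendant '[[0,0,0.008,0,0,0,0.02],[0,0,0.005,0,0,0,0.02],[0,0,0.003,0,0,0,0.02],[0,0,0.001,0,0,0,0.02],[0,0,0.001,0,0,0,0.02],[0,0,0,0,0,0,0.02],[0,0,0,0,0,0,0.02]]';python3 st.py
```

```text
clock: 13.5
position: [486.2, 5.9, 109.4]
ee_rot: [1.0, 0.001, 0.0, -0.0]
contact_force: [0.5, 0.1, -2.7]
gripper_width: 46.0
grasp_force: 61.7
t 13.5 pos [486.2   5.9 109.4] yaw 0.1 z [ 0.  0. -1.] w 46.0 gf 61.7 F [ 0.5  0.1 -2.7] j [ 0.35  0.32 -0.52  0.   -0.73  1.23]
```

```bash
python3 -m pendant '[[0,0,0.001,0,0,0,0.02],[0,0,0.001,0,0,0,0.02],[0,0,0,0,0,0,0.02]]'; python3 st.py
```

```text
clock: 13.8
position: [486.7, 6.0, 108.3]
ee_rot: [1.0, 0.001, 0.001, -0.0]
contact_force: [-1.7, 0.1, 4.2]
gripper_width: 46.1
grasp_force: 62.4
t 13.8 pos [486.7   6.  108.3] yaw 0.1 z [ 0.001  0.    -1.   ] w 46.1 gf 62.4 F [-1.7  0.1  4.2] j [ 0.35  0.32 -0.52  0.   -0.72  1.23]
```

```bash
python3 -m pendant '[[0,0,0,0,0,0,0.05],[0,0,0,0,0,0,0.055],[0,0,0,0,0,0,0.065],[0,0,0,0,0,0,0.075],[0,0,0,0,0,0,0.075],[0,0,-0.01,0,0,0,0.075],[0,0,-0.02,0,0,0,0.075],[0,0,-0.03,0,0,0,0.075],[0,0,-0.03,0,0,0,0.07],[0,0,0,0,0,0,0.065]]';python3 st.py 424 247 150
```

```text
clock: 14.8
position: [488.8, 6.4, 202.4]
ee_rot: [1.0, 0.001, 0.005, -0.001]
contact_force: [1.0, 0.4, -0.4]
gripper_width: 65.2
grasp_force: 0.0
t 14.8 pos [488.8   6.4 202.4] yaw 0.2 z [ 0.01   0.002 -1.   ] w 65.2 gf 0.0 F [ 1.   0.4 -0.4] j [ 0.35  0.2  -0.4   0.   -0.96  1.23]
tool shift m [-0.0647 -0.2406  0.0522] tilt fix deg (tool xyz) [-0.1 -0.6  0.2]
```

```bash
python3 -m pendant '[[-0.002,-0.01,0,0,0,0,0.065],[-0.006,-0.025,0,0,0,0,0.065],[-0.01,-0.035,0,0,0,0,0.065],[-0.01,-0.035,0,0,0,0,0.065],[-0.01,-0.035,0,0,0,0,0.065],[-0.01,-0.035,0,0,0,0,0.065],[-0.01,-0.035,0,0,0,0,0.065],[-0.003,-0.02,0,0,0,0,0.065],[-0.001,-0.011,0,0,0,0,0.065],[0,0,0,0,0,0,0.065],[0,0,0,0,0,0,0.065]]';python3 st.py 424 247 48
```

```text
clock: 15.9
position: [423.4, 246.2, 196.7]
ee_rot: [1.0, 0.001, -0.001, 0.001]
contact_force: [0.3, -0.3, 0.1]
gripper_width: 65.0
grasp_force: 0.0
t 15.9 pos [423.4 246.2 196.7] yaw 0.1 z [-0.001 -0.001 -1.   ] w 65.0 gf 0.0 F [ 0.3 -0.3  0.1] j [ 0.86  0.21 -0.4  -0.   -0.96  0.71]
tool shift m [ 0.0008 -0.001   0.1487] tilt fix deg (tool xyz) [0.1 0.1 0.1]
```

```bash
python3 -m pendant '[[0,0,0.02,0,0,0,0.065],[0,0,0.035,0,0,0,0.065],[0,0,0.035,0,0,0,0.065],[0,0,0.03,0,0,0,0.065],[0,0,0.02,0,0,0,0.065],[0,0,0.008,0,0,0,0.065],[0,0,0,0,0,0,0.065],[0,0,0,0,0,0,0.055],[0,0,0,0,0,0,0.045],[0,0,0,0,0,0,0.04],[0,0,0,0,0,0,0.03],[0,0,0,0,0,0,0.03]]';python3 st.py
```

```text
clock: 17.1
position: [424.6, 247.4, 50.9]
ee_rot: [1.0, 0.001, 0.001, -0.001]
contact_force: [0.6, -2.0, 6.5]
gripper_width: 44.4
grasp_force: 60.9
t 17.1 pos [424.6 247.4  50.9] yaw 0.1 z [ 0.002  0.002 -1.   ] w 44.4 gf 60.9 F [ 0.6 -2.   6.5] j [ 0.86  0.42 -0.57  0.   -0.58  0.71]
```

```bash
python3 -m pendant '[[0,0,-0.005,0,0,0,0.02],[0,0,-0.01,0,0,0,0.02],[0,0,-0.025,0,0,0,0.02],[0,0,-0.035,0,0,0,0.02],[0,0,-0.04,0,0,0,0.02],[0,0,-0.035,0,0,0,0.02],[0,0,-0.02,0,0,0,0.02],[0,0,-0.005,0,0,0,0.02],[0,0,0,0,0,0,0.02]]';python3 st.py 525 -127 225
python3 -m pendant '[[0.002,0.01,0,0,0,0,0.02],[0.005,0.025,0,0,0,0,0.02],[0.01,0.035,0,0,0,0,0.02],[0.01,0.04,0,0,0,0,0.02],[0.011,0.04,0,0,0,0,0.02],[0.011,0.04,0,0,0,0,0.02],[0.011,0.04,0,0,0,0,0.02],[0.011,0.04,0,0,0,0,0.02],[0.011,0.035,0,0,0,0,0.02],[0.01,0.03,0,0,0,0,0.02],[0.007,0.024,0,0,0,0,0.02],[0.002,0.015,0,0,0,0,0.02]]';python3 st.py 525 -127 130
```

```text
clock: 18.0
position: [423.5, 246.8, 224.9]
ee_rot: [1.0, 0.001, 0.0, -0.001]
contact_force: [-0.1, -0.2, -0.5]
gripper_width: 44.7
grasp_force: 61.3
t 18.0 pos [423.5 246.8 224.9] yaw 0.1 z [ 0.001  0.001 -1.   ] w 44.7 gf 61.3 F [-0.1 -0.2 -0.5] j [ 0.86  0.18 -0.36 -0.   -1.02  0.71]
tool shift m [ 0.101   0.3739 -0.0006] tilt fix deg (tool xyz) [-0.1 -0.   0.1]
clock: 19.2
position: [524.5, -129.2, 222.1]
ee_rot: [1.0, -0.0, -0.002, 0.0]
contact_force: [0.1, 0.9, -2.2]
gripper_width: 44.6
grasp_force: 61.3
t 19.2 pos [ 524.5 -129.2  222.1] yaw -0.0 z [-0.004 -0.    -1.   ] w 44.6 gf 61.3 F [ 0.1  0.9 -2.2] j [ 0.06  0.27 -0.25 -0.   -1.05  1.51]
tool shift m [ 0.0009 -0.0022  0.0921] tilt fix deg (tool xyz) [ 0.   0.2 -0. ]
```

Grip holds. I'll lower it, stopping about 15 mm above the expected contact height (TCP ≈ 55), and check it's upright.

```bash
python3 -m pendant '[[0,0,0.02,0,0,0,0.02],[0,0,0.035,0,0,0,0.02],[0,0,0.035,0,0,0,0.02],[0,0,0.03,0,0,0,0.02],[0,0,0.02,0,0,0,0.02],[0,0,0.011,0,0,0,0.02],[0,0,0,0,0,0,0.02],[0,0,0,0,0,0,0.02]]'
python3 st.py 525 -127 55
python3 - <<'E'
from bench import arm
from h import *
a=arm.get_image("scene")
cv2.imwrite("pics/g4.png",cv2.resize(a["image"][150:290,190:350,::-1],None,fx=4,fy=4,interpolation=2))
E
```

```text
clock: 20.0
position: [525.7, -127.0, 73.7]
ee_rot: [1.0, 0.001, 0.0, 0.0]
contact_force: [-0.5, 0.1, 0.0]
gripper_width: 44.7
grasp_force: 61.3
t 20.0 pos [ 525.7 -127.    73.7] yaw 0.1 z [ 0.001 -0.    -1.   ] w 44.7 gf 61.3 F [-0.5  0.1  0. ] j [ 0.06  0.45 -0.42  0.   -0.7   1.51]
tool shift m [-0.0007 -0.      0.0187] tilt fix deg (tool xyz) [ 0.  -0.   0.1]
```

View pics/g4.png

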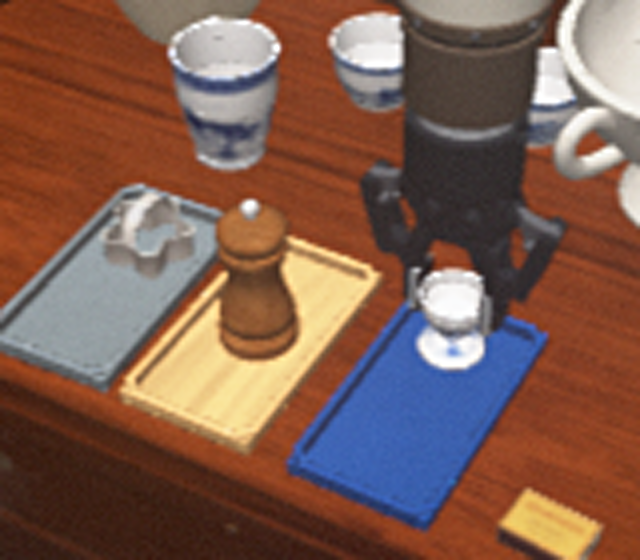

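The cup is upright over the far half of the blue tray (crop at (450,345)), and the mill stands well. I'll lower the cup.

```bash
python3 -m pendant '[[0,0,0.008,0,0,0,0.02],[0,0,0.005,0,0,0,0.02],[0,0,0.002,0,0,0,0.02],[0,0,0.001,0,0,0,0.02],[0,0,0.001,0,0,0,0.02],[0,0,0,0,0,0,0.02],[0,0,0,0,0,0,0.02]]';python3 st.py
```

```text
clock: 20.75
position: [525.4, -127.0, 56.4]
ee_rot: [1.0, 0.001, 0.0, 0.0]
contact_force: [-0.4, -0.1, -0.6]
gripper_width: 44.8
grasp_force: 61.3
t 20.8 pos [ 525.4 -127.    56.4] yaw 0.1 z [ 0. -0. -1.] w 44.8 gf 61.3 F [-0.4 -0.1 -0.6] j [ 0.06  0.48 -0.44  0.   -0.66  1.51]
```

```bash
python3 -m pendant '[[0,0,0.001,0,0,0,0.02],[0,0,0.001,0,0,0,0.02],[0,0,0,0,0,0,0.02]]'; python3 st.py
```

```text
clock: 21.05
position: [525.6, -127.0, 55.0]
ee_rot: [1.0, 0.001, 0.0, 0.0]
contact_force: [-1.0, 1.6, 3.9]
gripper_width: 44.7
grasp_force: 61.7
t 21.1 pos [ 525.6 -127.    55. ] yaw 0.1 z [ 0.001 -0.    -1.   ] w 44.7 gf 61.7 F [-1.   1.6  3.9] j [ 0.06  0.48 -0.44  0.   -0.65  1.51]
```

```bash
python3 -m pendant '[[0,0,0,0,0,0,0.048],[0,0,0,0,0,0,0.055],[0,0,0,0,0,0,0.065],[0,0,0,0,0,0,0.065],[0,0,-0.01,0,0,0,0.065],[0,0,-0.02,0,0,0,0.065],[0,0,-0.03,0,0,0,0.065],[0,0,-0.03,0,0,0,0.065],[0,0,0,0,0,0,0.065],[0,0,0,0,0,0,0.065]]';python3 st.py 505 -325 140
```

```text
clock: 22.05
position: [525.6, -127.0, 145.5]
ee_rot: [1.0, 0.001, 0.001, -0.0]
contact_force: [-0.5, -0.5, -0.0]
gripper_width: 64.7
grasp_force: 0.0
t 22.1 pos [ 525.6 -127.   145.5] yaw 0.1 z [ 0.002  0.    -1.   ] w 64.7 gf 0.0 F [-0.5 -0.5 -0. ] j [ 0.06  0.35 -0.35 -0.   -0.87  1.51]
tool shift m [-0.0209  0.198   0.0054] tilt fix deg (tool xyz) [-0.  -0.1  0.1]
```

```bash
python3 -m pendant '[[-0.001,0.01,0,0,0,0,0.065],[-0.003,0.025,0,0,0,0,0.065],[-0.004,0.035,0,0,0,0,0.065],[-0.004,0.035,0,0,0,0,0.065],[-0.004,0.035,0,0,0,0,0.065],[-0.004,0.03,0,0,0,0,0.065],[0,0.02,0,0,0,0,0.065],[0,0.008,0,0,0,0,0.065],[0,0,0,0,0,0,0.065],[0,0,0,0,0,0,0.065]]';python3 st.py 505 -325 48
```

```text
clock: 23.05
position: [505.3, -324.5, 143.6]
ee_rot: [1.0, 0.001, -0.001, -0.0]
contact_force: [0.5, -0.3, -0.1]
gripper_width: 65.0
grasp_force: 0.0
t 23.1 pos [ 505.3 -324.5  143.6] yaw 0.1 z [-0.001  0.001 -1.   ] w 65.0 gf 0.0 F [ 0.5 -0.3 -0.1] j [-0.3   0.44 -0.2  -0.   -0.93  1.87]
tool shift m [-0.0001  0.0005  0.0956] tilt fix deg (tool xyz) [-0.   0.1  0.1]
```

```bash
python3 -m pendant '[[0,0,0.02,0,0,0,0.065],[0,0,0.03,0,0,0,0.065],[0,0,0.025,0,0,0,0.065],[0,0,0.015,0,0,0,0.065],[0,0,0.005,0,0,0,0.065],[0,0,0,0,0,0,0.065],[0,0,0,0,0,0,0.055],[0,0,0,0,0,0,0.045],[0,0,0,0,0,0,0.04],[0,0,0,0,0,0,0.03],[0,0,0,0,0,0,0.02],[0,0,0,0,0,0,0.02]]';python3 st.py
python3 -m pendant '[[0,0,-0.005,0,0,0,0.02],[0,0,-0.01,0,0,0,0.02],[0,0,-0.025,0,0,0,0.02],[0,0,-0.035,0,0,0,0.02],[0,0,-0.02,0,0,0,0.02],[0,0,-0.005,0,0,0,0.02],[0,0,0,0,0,0,0.02]]';python3 st.py 449 -127 150
```

```text
clock: 24.25
position: [506.6, -325.3, 51.0]
ee_rot: [1.0, 0.001, 0.001, 0.001]
contact_force: [-0.7, 1.3, 6.2]
gripper_width: 44.6
grasp_force: 60.9
t 24.2 pos [ 506.6 -325.3   51. ] yaw 0.1 z [ 0.003 -0.001 -1.   ] w 44.6 gf 60.9 F [-0.7  1.3  6.2] j [-0.3   0.56 -0.29  0.   -0.72  1.87]
clock: 24.95
position: [505.7, -325.1, 150.0]
ee_rot: [1.0, 0.001, 0.001, 0.0]
contact_force: [0.1, 0.0, -0.7]
gripper_width: 44.8
grasp_force: 61.3
t 24.9 pos [ 505.7 -325.1  150. ] yaw 0.1 z [ 0.002 -0.    -1.   ] w 44.8 gf 61.3 F [ 0.1  0.  -0.7] j [-0.3   0.44 -0.2  -0.   -0.94  1.87]
tool shift m [-5.640e-02 -1.981e-01 -1.000e-04] tilt fix deg (tool xyz) [ 0.  -0.1  0.1]
```

```bash
python3 -m pendant '[[-0.003,-0.01,0,0,0,0,0.02],[-0.007,-0.025,0,0,0,0,0.02],[-0.01,-0.035,0,0,0,0,0.02],[-0.01,-0.035,0,0,0,0,0.02],[-0.01,-0.035,0,0,0,0,0.02],[-0.009,-0.03,0,0,0,0,0.02],[-0.005,-0.02,0,0,0,0,0.02],[-0.002,-0.008,0.015,0,0,0,0.02],[0,0,0.025,0,0,0,0.02],[0,0,0.025,0,0,0,0.02],[0,0,0.008,0,0,0,0.02],[0,0,0,0,0,0,0.02]]'; python3 st.py 449 -127 55
```

```text
clock: 26.15
position: [447.7, -127.0, 74.6]
ee_rot: [1.0, 0.001, -0.003, 0.0]
contact_force: [1.1, 0.1, -0.8]
gripper_width: 44.7
grasp_force: 61.3
t 26.1 pos [ 447.7 -127.    74.6] yaw 0.1 z [-0.005 -0.    -1.   ] w 44.7 gf 61.3 F [ 1.1  0.1 -0.8] j [ 0.07  0.35 -0.6  -0.   -0.62  1.5 ]
tool shift m [ 0.0014 -0.      0.0196] tilt fix deg (tool xyz) [0.  0.3 0.1]
```

```bash
python3 -m pendant '[[0,0,0.008,0,0,0,0.02],[0,0,0.006,0,0,0,0.02],[0,0,0.003,0,0,0,0.02],[0,0,0,0,0,0,0.02],[0,0,0.001,0,0,0,0.02],[0,0,0,0,0,0,0.02],[0,0,0,0,0,0,0.02]]';python3 st.py;python3 -m pendant '[[0,0,0.001,0,0,0,0.02],[0,0,0,0,0,0,0.02],[0,0,0,0,0,0,0.02]]';python3 st.py
```

```text
clock: 26.85
position: [449.5, -127.2, 58.5]
ee_rot: [1.0, 0.001, 0.0, -0.0]
contact_force: [0.1, -0.1, 0.5]
gripper_width: 44.7
grasp_force: 61.3
t 26.9 pos [ 449.5 -127.2   58.5] yaw 0.1 z [ 0.001  0.    -1.   ] w 44.7 gf 61.3 F [ 0.1 -0.1  0.5] j [ 0.07  0.38 -0.62  0.   -0.57  1.5 ]
clock: 27.15
position: [449.3, -127.2, 57.3]
ee_rot: [1.0, 0.001, -0.0, 0.0]
contact_force: [0.3, -0.3, -1.3]
gripper_width: 45.1
grasp_force: 61.3
t 27.1 pos [ 449.3 -127.2   57.3] yaw 0.1 z [-0. -0. -1.] w 45.1 gf 61.3 F [ 0.3 -0.3 -1.3] j [ 0.07  0.38 -0.62  0.   -0.57  1.5 ]
```

```bash
python3 -m pendant '[[0,0,0.001,0,0,0,0.02],[0,0,0.001,0,0,0,0.02],[0,0,0.001,0,0,0,0.02],[0,0,0,0,0,0,0.02]]';python3 st.py
```

```text
clock: 27.55
position: [449.4, -127.2, 55.0]
ee_rot: [1.0, 0.001, 0.0, 0.0]
contact_force: [-1.4, 0.2, 6.4]
gripper_width: 44.8
grasp_force: 61.9
t 27.6 pos [ 449.4 -127.2   55. ] yaw 0.1 z [ 0. -0. -1.] w 44.8 gf 61.9 F [-1.4  0.2  6.4] j [ 0.07  0.39 -0.62  0.   -0.57  1.5 ]
```

Down. I'll release, rise, and head for the round cutter at (431,-376), turning 90° on the way.

```bash
python3 -m pendant '[[0,0,0,0,0,0,0.048],[0,0,0,0,0,0,0.055],[0,0,0,0,0,0,0.065],[0,0,0,0,0,0,0.065],[0,0,-0.01,0,0,0,0.065],[0,0,-0.02,0,0,0,0.065],[0,0,-0.03,0,0,0,0.065],[0,0,-0.03,0,0,0,0.06],[0,0,0,0,0,0,0.05],[0,0,0,0,0,0,0.04]]'
python3 -m pendant '[[-0.001,0.015,0,0,0,0,0.04],[-0.002,0.03,0,0,0,0,0.04],[-0.002,0.035,0,0,0,0,0.04],[-0.002,0.035,0,0,0,0,0.04],[-0.003,0.035,0,0,0,0,0.04],[-0.003,0.035,0,0,0,0,0.04],[-0.003,0.035,0,0,0,0,0.04],[-0.002,0.02,0,0,0,0,0.04],[0,0.009,0,0,0,0,0.04],[0,0,0,0,0,0,0.04]]'
python3 -m pendant '[[0,0,0,0,0,8.2,0.04],[0,0,0,0,0,8.2,0.04],[0,0,0,0,0,8.2,0.04],[0,0,0,0,0,8.2,0.04],[0,0,0,0,0,8.2,0.04],[0,0,0,0,0,8.2,0.04],[0,0,0,0,0,8.2,0.04],[0,0,0,0,0,8.2,0.04],[0,0,0,0,0,8.2,0.04],[0,0,0,0,0,8.2,0.04],[0,0,0,0,0,8,0.04],[0,0,0,0,0,0,0.04]]'
python3 st.py 431 -376 53
python3 - <<'E'
from bench import arm
import pickle
from ov import *
d=arm.get_image("top");pickle.dump(d,open("top.pkl","wb"));d=arm.get_image("scene");pickle.dump(d,open("scene.pkl","wb"))
overlay(dict(round=(431,-376,-90),e1=(449,-127),e2=(525,-127)),"pics/ov3.png",s=7,w=18,h=21)
E
```

```text
clock: 28.55
position: [449.5, -127.1, 145.4]
ee_rot: [1.0, 0.001, 0.001, -0.0]
contact_force: [0.1, -0.6, -0.4]
gripper_width: 40.4
grasp_force: 0.0
clock: 29.55
position: [431.1, -376.6, 143.1]
ee_rot: [1.0, -0.0, -0.001, -0.001]
contact_force: [-0.2, 1.2, 0.4]
gripper_width: 40.2
grasp_force: 0.0
clock: 30.75
position: [431.8, -374.7, 144.1]
ee_rot: [0.708, -0.706, -0.001, 0.0]
contact_force: [-0.2, 0.6, 0.5]
gripper_width: 40.0
grasp_force: 0.0
t 30.8 pos [ 431.8 -374.7  144.1] yaw -89.8 z [-0.001  0.001 -1.   ] w 40.0 gf 0.0 F [-0.2  0.6  0.5] j [-0.43  0.4  -0.28 -0.   -0.9   0.44]
tool shift m [0.0013 0.0007 0.0911] tilt fix deg (tool xyz) [  0.    0.1 -89.8]
(588, 756, 3)
```

View pics/ov3.png

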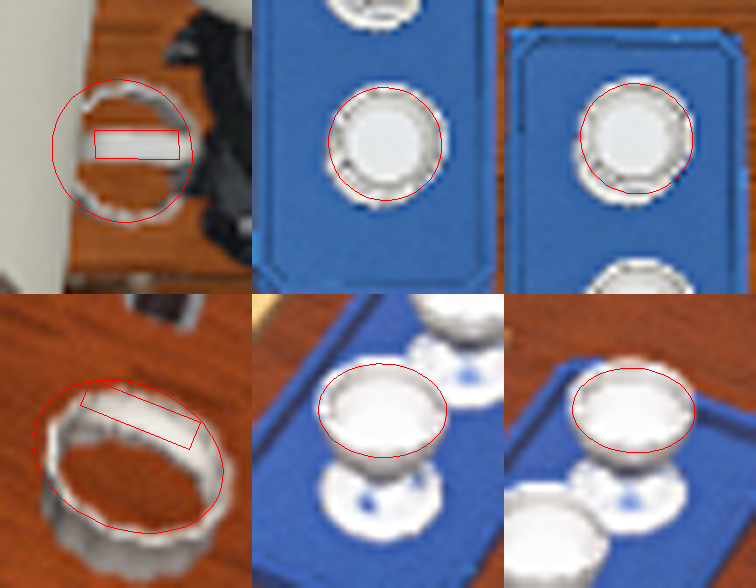

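Both cups stand upright and apart in the blue tray, and the strap lies under the open fingers. I'll descend.

```bash
python3 -m pendant '[[0.001,0,0.02,0,0,0,0.04],[0,0,0.025,0,0,0,0.04],[0,0,0.025,0,0,0,0.04],[0,0,0.015,0,0,0,0.04],[0,0,0.007,0,0,0,0.04],[0,0,0,0,0,0,0.04],[0,0,0,0,0,0,0],[0,0,0,0,0,0,0],[0,0,0,0,0,0,0],[0,0,0,0,0,0,0],[0,0,0,0,0,0,0]]';python3 st.py
```

```text
clock: 31.95
position: [432.1, -377.5, 53.2]
ee_rot: [0.708, -0.706, 0.001, -0.0]
contact_force: [-1.4, -0.3, 3.6]
gripper_width: 9.4
grasp_force: 58.7
t 31.9 pos [ 432.1 -377.5   53.2] yaw -89.9 z [ 0.001 -0.001 -1.   ] w 9.4 gf 58.7 F [-1.4 -0.3  3.6] j [-0.44  0.52 -0.36  0.   -0.69  0.44]
```

```bash
python3 -m pendant '[[0,0,-0.005,0,0,0,0],[0,0,-0.015,0,0,0,0],[0,0,-0.03,0,0,-8.2,0],[0,0,-0.035,0,0,-8.2,0],[0,0,-0.04,0,0,-8.2,0],[0,0,-0.03,0,0,-8.2,0],[0,0,-0.01,0,0,-8.2,0],[0,0,0,0,0,-8.2,0],[0,0,0,0,0,-8.2,0],[0,0,0,0,0,-8.2,0],[0,0,0,0,0,-8.2,0],[0,0,0,0,0,-8.2,0]]'
python3 -m pendant '[[0,0,0,0,0,-7.8,0],[0,0,0,0,0,0,0],[0,0,0,0,0,0,0]]'; python3 st.py 443 124 220
```

```text
clock: 33.15
position: [431.4, -376.9, 217.0]
ee_rot: [0.998, -0.066, -0.0, -0.0]
contact_force: [0.5, -0.7, -1.4]
gripper_width: 9.5
grasp_force: 58.4
clock: 33.45
position: [431.5, -377.0, 217.2]
ee_rot: [1.0, -0.002, -0.0, -0.0]
contact_force: [-0.1, -0.7, -0.7]
gripper_width: 9.4
grasp_force: 58.4
t 33.5 pos [ 431.5 -377.   217.2] yaw -0.3 z [-0.  0. -1.] w 9.4 gf 58.4 F [-0.1 -0.7 -0.7] j [-0.44  0.33 -0.18 -0.   -1.06  2.  ]
tool shift m [ 0.009  -0.5011 -0.0026] tilt fix deg (tool xyz) [-0.   0.  -0.3]
```

```bash
python3 -m pendant '[[0,-0.01,0,0,0,0,0],[0,-0.025,0,0,0,0,0],[0,-0.04,0,0,0,0,0],[0.001,-0.045,0,0,0,0,0],[0.001,-0.045,0,0,0,0,0],[0.001,-0.045,0,0,0,0,0],[0.001,-0.045,0,0,0,0,0],[0.001,-0.045,0,0,0,0,0],[0.001,-0.045,0,0,0,0,0],[0.001,-0.045,0,0,0,0,0],[0.001,-0.04,0,0,0,0,0],[0.001,-0.035,0,0,0,0,0]]'
python3 -m pendant '[[0,-0.025,0,0,0,0,0],[0,-0.01,0,0,0,0,0],[0,0,0.02,0,0,0,0],[0,0,0.03,0,0,0,0],[0,0,0.035,0,0,0,0],[0,0,0.03,0,0,0,0],[0,0,0.02,0,0,0,0],[0,0,0.008,0,0,0,0],[0,0,0,0,0,0,0],[0,0,0,0,0,0,0]]'; python3 st.py 443 124 57
python3 - <<'E'
from bench import arm
from h import *
a=arm.get_image("scene")
cv2.imwrite("pics/g5.png",cv2.resize(a["image"][150:290,150:320,::-1],None,fx=4,fy=4,interpolation=2))
E
```

```text
clock: 34.65
position: [440.8, 90.1, 217.6]
ee_rot: [1.0, -0.001, 0.0, -0.0]
contact_force: [-0.5, 0.1, 0.0]
gripper_width: 9.1
grasp_force: 58.5
clock: 35.65
position: [442.3, 123.0, 75.2]
ee_rot: [1.0, -0.001, 0.001, -0.0]
contact_force: [0.1, 0.1, -0.2]
gripper_width: 9.5
grasp_force: 58.5
t 35.6 pos [442.3 123.   75.2] yaw -0.1 z [ 0.002  0.001 -1.   ] w 9.5 gf 58.5 F [ 0.1  0.1 -0.2] j [ 0.63  0.34 -0.62  0.   -0.61  0.94]
tool shift m [ 0.0007 -0.0009  0.0182] tilt fix deg (tool xyz) [-0.  -0.1 -0.1]
```

View pics/g5.png

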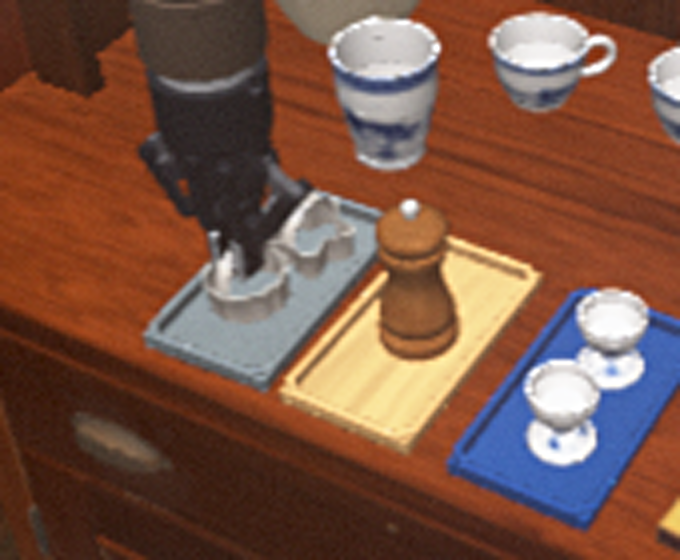

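The cutter hangs level above the near half of the grey tray. I'll set it down 2 mm nearer, to widen the gap to the star.

```bash
python3 -m pendant '[[-0.002,0,0.007,0,0,0,0],[0,0,0.005,0,0,0,0],[0,0,0.002,0,0,0,0],[0,0,0.001,0,0,0,0],[0,0,0.001,0,0,0,0],[0,0,0.001,0,0,0,0],[0,0,0,0,0,0,0],[0,0,0,0,0,0,0]]';python3 st.py
```

```text
clock: 36.5
position: [439.8, 122.7, 57.6]
ee_rot: [1.0, -0.001, 0.0, -0.0]
contact_force: [0.4, -2.3, 3.9]
gripper_width: 9.6
grasp_force: 59.0
t 36.5 pos [439.8 122.7  57.6] yaw -0.1 z [ 0.  0. -1.] w 9.6 gf 59.0 F [ 0.4 -2.3  3.9] j [ 0.63  0.37 -0.64  0.   -0.56  0.94]
```

```bash
python3 -m pendant '[[0,0,0,0,0,0,0.015],[0,0,0,0,0,0,0.025],[0,0,0,0,0,0,0.035],[0,0,0,0,0,0,0.035],[0,0,-0.01,0,0,0,0.035],[0,0,-0.02,0,0,0,0.035],[0,0,-0.03,0,0,0,0.035],[0,0,-0.04,0,0,0,0.04],[0,0,-0.04,0,0,0,0.04],[0,0,-0.02,0,0,0,0.04],[0,0,0,0,0,0,0.04]]'
python3 -m pendant '[[0,-0.02,0,0,0,0,0.04],[0,-0.04,0,0,0,0,0.04],[0,-0.04,0,0,0,0,0.04],[0,-0.04,0,0,0,0,0.04],[0,-0.04,0,0,0,0,0.04],[0,-0.04,0,0,0,0,0.04],[0,-0.02,0,0,0,0,0.04],[0,0,0,0,0,0,0.04],[0,0,0,0,0,0,0.04],[0,0,0,0,0,0,0.04],[0,0,0,0,0,0,0.04]]';python3 st.py
python3 - <<'E'
from bench import arm
from h import *
b=arm.get_image("top");a=arm.get_image("scene")
o=ortho(b,380,590,-260,185,10,1.3)
s=cv2.resize(a["image"][185:290,170:350,::-1],(o.shape[1],o.shape[1]*105//180),interpolation=2)
im=np.vstack([o,s])[:600];print(im.shape);cv2.imwrite("pics/fin.png",im)
E
```

```text
clock: 37.6
position: [441.2, 123.7, 221.5]
ee_rot: [1.0, -0.001, 0.004, -0.002]
contact_force: [-0.4, -0.3, -0.2]
gripper_width: 40.0
grasp_force: 0.0
clock: 38.7
position: [440.1, 361.6, 217.4]
ee_rot: [1.0, -0.002, -0.0, 0.0]
contact_force: [0.1, -0.2, 0.2]
gripper_width: 40.0
grasp_force: 0.0
t 38.7 pos [440.1 361.6 217.4] yaw -0.2 z [-0. -0. -1.] w 40.0 gf 0.0 F [ 0.1 -0.2  0.2] j [ 0.97  0.32 -0.19 -0.   -1.06  0.6 ]
(600, 578, 3)
```

View pics/fin.png

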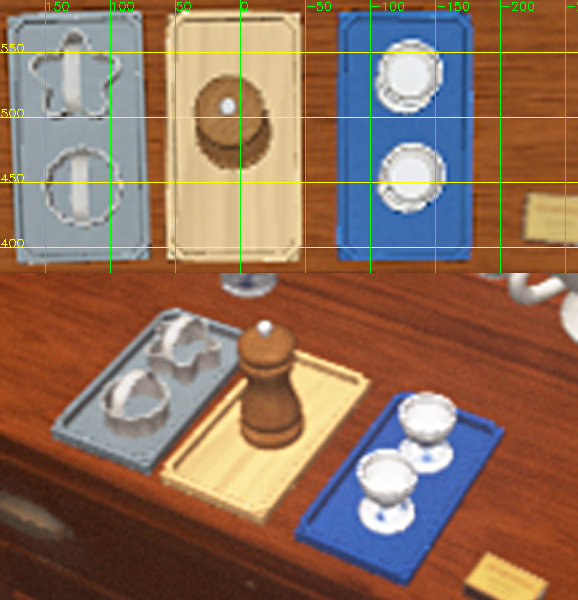

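All five stand flat and apart in the right trays, near the centre lines. The arm is clear, and the matchbox and mug are where they were. I'll hand in.

```bash
python3 -c "
from bench import arm
print(arm.job_done())"
```

```text
the job is handed in; nothing more can be done
None
```

I put both egg cups in the blue tray, both biscuit cutters in the grey tray and the pepper mill in the wooden tray, all upright in the last pictures with the matchbox and mug untouched, and handed the job in at about 39 s; no verdict came back, and one picture I viewed (480 × 960) was over the size limit.

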